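# Fill up a spring-loaded filter-cassette magazine

### The arm

A 6-joint arm with a two-finger parallel gripper is mounted at the origin on the work surface. World frame = base frame: x ahead of the robot, y to its left, z up, the work surface at z = 0. Lengths are in m, angles in rad, forces in N, time in s.
With the tool pointing down it reaches from about 0.325 to 0.85 m from the base axis. Payload 15.5 kg.
Tool frame: the origin (TCP) lies at the very end of the fingers, on their centre line; the grasp point (between the pads) lies 19 mm behind it; z points along the fingers, y is the line along which they close (so a half turn about z gives the same grasp; the last joint's range is limited). The gripper opens to 91 mm and grips with 3 to 60 N. Pads are 32 mm wide; open, the fingers measure 118 mm over their backs; the gripper's body (76 mm by 178 mm) begins 60 mm behind the grasp point.
Start: joints at [-1.248, 0.494, 1.345, -0, 1.302, -0.096], TCP at [0.254, -0.571, 0.214] pointing down, gripper open.
Joint ranges: [-2.91, 2.91], [-0.82, 2.16], [0.22, 2.67], [-1.22, 4.37], [0.12, 2.79], [-3.08, 3.08]. Speed limits (rad/s): [1.89, 1.89, 2.57, 3.01, 3.01, 3.01].

### API

Orientations are given as a unit quaternion [x, y, z, w].
In Python, from rig import ctrl gives the robot as it stands. The module is installed in compiled form; this text tells all that it offers.
- The arm moves only by the shell command python3 -m inch 'ROWS' [FORCE]. ROWS is text: rows parted by semicolons, each of 5 numbers parted by spaces: the shift along the tool's x, y, z in m, then the turn about the tool's z in degrees, then the gripper command: -1 is shut, 1 is fully open, values between are in proportion. A call has 1 to 12 rows; each row shifts and turns the commanded pose from where the row before left it, along the tool's axes as they then stand; what a row does not reach is not made up. A row lasts 1/8 s, in which the tool goes at most 62.5 mm and 10.7 degrees, less where a joint would pass 70% of its speed; a pose out of reach is approached as far as the arm can. A call is refused whole if a number of a shift passes 0.0625 or a number of a turn 10.7, either way. A call with a gripper value outside its range is refused whole. The fingers move at their own pace and stop on an object; FORCE is the grip in N (left out, the last holds). Time passes only in rows, so rows that do not move let the fingers close. It gives the time, the measured TCP pose, the force, the opening and the grip force at its end, in the units of the state.
- ctrl.state(): the state, without advancing time (a new reading comes with each control period).
- ctrl.capture(name): name is "scene" or "top" or "wrist"; returns a dict with "color" (420x560x3 uint8, red, green, blue), "intrinsics" (3x3 intrinsics, pixels), "k1" (the pictures are not rectified: a ray, as slopes to the right and down, at radius r is drawn at 1 + k1 r^2 times it, then the intrinsics apply), "camera_from_world" (4x4, takes a point from world to camera coordinates). Camera axes: x right, y up, looking along -z (the intrinsics and any distortion apply to the point x, -y, -z); pixel columns grow to the right and rows downward; lengths in m; the calibration is good to about 2 mm. A picture is of the moment at which its call begins. There is no depth.
- ctrl.job_done(): hands the job in; it is judged then, once.
The state is a dict: "t": time; "joint_positions": joint angles; "joint_velocities": joint speeds; "joint_torque": joint torques, N m; "tcp_pos": TCP position; "ee_rot": TCP orientation; "force": force on the tool from outside, world axes, zero at the start; "ft_torque": the same for the moment, N m; "grip_width": finger opening in m; "grasp_force": force on a finger pad.
Only numpy, scipy, OpenCV 4.12 (cv2) and the standard library are available. Lean on these libraries where they do the work, as an engineer would, in place of code of your own. Each camera call takes 0.05 s, during which the arm holds its last target. There are 200 camera calls.

### The job

Fill up the filter magazine with the two large filter cassettes from the steel tray, one after the other: set each one level between the guide rods of the magazine (its head may stand higher or lower), then press it straight down past the two spring catches until they have snapped shut over it and it stays down by itself. Press slowly and only as hard as it takes, above all on the last one, where the full magazine has next to no travel left; leave the small cassette in the tray and do not disturb anything else on the bench.

Things in the scene. Friction and masses are not known exactly. Their poses are not given: they have to be found in the camera images.
- magazine: Fixed loading stand with the filter magazine of an air sampler: aluminium base 160 x 120 mm, two 162 mm posts at x +-66 mm, and between them the head: a column of white cassettes in four guide rods with two spring catches on top, at +x and -x (within 56 mm of the axis). Origin: on the bench under the column's axis; z up. Three cassettes are loaded; there is room for exactly two more.
- rod_foot (a point): Point on the column's axis, 4 mm above the bench, fixed to the base; axes as the magazine. The guide rods (6 mm thick) stand at x +-21, y +-23.5 mm from this axis, leave a cassette 1.5 mm of play and flare outward by 4.5 mm over their top 10 mm. On the +y and -y sides the head is open between the rods (36 mm wide): the fingers that hold a cassette belong there.
- base_front (a point): Point on the top of the base plate, 8 mm above the bench and 50 mm from the axis towards the magazine's -x. The head above is clamped to the posts at a height that differs each time and is not reported: the flat underside of the catches is 135 to 165 mm above the bench, their tops 17.5 mm and the rod tops 27 mm higher. Find the height by sight or by touch.
- column (a joint): How far the column is pressed down (m). 0: the top loaded cassette is up against the underside of the catches. One caught cassette leaves it at 0.012, two at 0.024; at 0.026 it meets a stiff buffer (8 N/mm): only 2 mm is left after the last cassette is caught. Its spring pushes up with 3 to 6 N, the catches add 2 to 8 N as a cassette passes. Over 30 N on a cassette in the magazine breaks it.
- cass_a_centre (a point): Centre (6 mm above its underside) of a large filter cassette: a flat round white disc, 54 mm across, 12 mm thick, about 26 g, with a flat aluminium cover on top; z is its axis. Grip it on any diameter. Set between the rods it rests on the sloping catches, its underside 10 mm above their flat underside; press its middle with closed fingers at 10 to 15 mm/s until its top is below them, and stop at 13 to 15 N.
- cass_b_centre (a point): Centre of the second large filter cassette, just like the first. Either may go in first.
- cass_small_centre (a point): Centre of a smaller cassette (40 mm across, 12 mm thick) that lies in the tray with the two large ones. It does not belong in this magazine: leave it.
- tray: Shallow fixed steel tray, 150 mm (x) by 276 mm (y), rim 11 mm high, floor 3 mm above the bench. Origin: under its middle. The three cassettes lie in a row along its y axis, about 80 mm apart, in any order; across the row (along its x) there are some 35 mm or more free on both sides of a large cassette.
Not all that is in view belongs to the job. Leave any brown or purple look-alike of the part that bears cass_b_centre alone. What is shaped like the part that bears cass_a_centre but black or green is not meant.

How it is judged:
On the way, in this order (a step that is already met when the one before it is completed fails the run):
1. one large cassette is pressed in below the catches while the other is still outside the magazine (((value of joint column above 0.0115 m and horizontal distance between cass_a_centre and magazine below 0.0035 m and angle between cass_a_centre's own z axis and vertical below 0.06 rad and horizontal distance between cass_b_centre and magazine above 0.06 m) or (value of joint column above 0.0115 m and horizontal distance between cass_b_centre and magazine below 0.0035 m and angle between cass_b_centre's own z axis and vertical below 0.06 rad and horizontal distance between cass_a_centre and magazine above 0.06 m))), for 0.2 s.
2. both large cassettes are pressed in below the catches (value of joint column above 0.0232 m and horizontal distance between each of cass_a_centre, cass_b_centre and magazine below 0.0035 m and angle between each of cass_a_centre, cass_b_centre's own z axis and vertical below 0.06 rad), for 0.2 s.
At the end, for the whole second after the job is handed in: Both large cassettes are in the magazine, one on the other, caught under the catches so that the column stays pressed down by itself by two cassettes (24 mm, -0.8 to +1.5 mm); each within 3.5 mm of the column's axis, level within 0.06 rad and at rest (all of step 2 and value of joint column below 0.0255 m and linear speed of each of cass_a, cass_b below 0.01 m/s); the robot touches nothing.
It fails at once if a large cassette was forced: more than 30 N between it and the magazine (contact force between magazine and cass_a above 30 N or contact force between magazine and cass_b above 30 N).
It fails at once if the small cassette was moved by more than 25 mm (distance of cass_small_centre from where it was at the start of the episode above 0.025 m).
It fails at once if something else on the bench was moved by more than 30 mm (distance of any of forceps, dishes, reagent, beaker, flask, wash_bottle, marker from where it was at the start of the episode above 0.03 m).
It also fails if it takes over 72 s, if anything falls off the work surface, if the arm or the gripper's body presses on something with over 40 N, if the wrist force passes 120 N, or if a joint passes its speed limit or range.

## Working session

There is one attempt and no reset: what is moved stays moved. The work goes in short steps, Python scripts to look and compute and a shell command to move; the robot and the scene stay as the last step left them, time stands still between calls to the robot, and variables do not carry over. Pictures are saved under pics/ and viewed, at most 12 in all, crops included, and the job is handed in when it is done.

```bash
mkdir -p pics
cat > h.py <<'E'
import numpy as np, cv2
from rig import ctrl
def cap(n):
    c=ctrl.capture(n); return {k:np.array(v) if not np.isscalar(v) else v for k,v in c.items()}
def save(img,fn): cv2.imwrite('pics/'+fn,cv2.cvtColor(img,cv2.COLOR_RGB2BGR))
def ray(c,u,v):
    K=c['intrinsics'];d=np.array([(u-K[0,2])/K[0,0],(v-K[1,2])/K[1,1]]);s=d.copy()
    for _ in range(30): s=d/(1+c['k1']*(s@s))
    T=c['camera_from_world'];R=T[:3,:3];o=-R.T@T[:3,3];r=R.T@np.array([s[0],-s[1],-1.]);return o,r
def onz(c,u,v,z):
    o,r=ray(c,u,v);return o+r*(z-o[2])/r[2]
def proj(c,p):
    T=c['camera_from_world'];q=T[:3,:3]@np.array(p)+T[:3,3];s=np.array([q[0],-q[1]])/-q[2];s=s*(1+c['k1']*(s@s));K=c['intrinsics'];return K[:2,:2]@s+K[:2,2]
def tri(rs):
    A=0;b=0
    for o,r in rs:
        r=r/np.linalg.norm(r);P=np.eye(3)-np.outer(r,r);A=A+P;b=b+P@o
    return np.linalg.solve(A,b)
E
python3 - <<'E'
from h import *
for n in("scene","top"):
    c=cap(n);save(c['color'],n+'0.png');T=c['camera_from_world'];print(n,-T[:3,:3].T@T[:3,3],T[:3,:3].round(2).tolist(),c['k1'])
print(ctrl.state())
E
```

```text
scene [1.06856952 0.30566719 0.63306032] [[-0.43, 0.9, -0.01], [-0.6, -0.28, 0.75], [0.67, 0.33, 0.66]] -0.012144695259606587
top [0.4411611  0.04026806 0.76162564] [[-0.02, -1.0, 0.0], [0.99, -0.02, 0.11], [-0.11, 0.0, 0.99]] -0.0513885880194108
{'t': 0.1, 'joint_positions': array([-1.24744397e+00,  4.94125812e-01,  1.34609212e+00,  1.70150133e-05,
        1.30251915e+00, -9.54772521e-02]), 'joint_velocities': array([-0.0003739 , -0.00045204, -0.00315778,  0.00198892,  0.0003484 ,
       -0.00112326]), 'joint_torque': array([ 6.75819483e-04, -8.80244923e+01, -3.82545233e+01,  7.07594748e-02,
        4.82319505e-02, -1.45687665e-05]), 'tcp_pos': array([ 0.25408766, -0.57062363,  0.21338716]), 'ee_rot': array([ 9.78153047e-01,  2.07885278e-01, -5.69067247e-05, -5.69434107e-04]), 'force': array([-0.10308478,  0.86698071, -0.20899355]), 'ft_torque': array([ 0.0086793 , -0.02600086,  0.00625721]), 'grasp_force': 0.0, 'grip_width': 0.09118218072806614}
```

View pics/scene0.png

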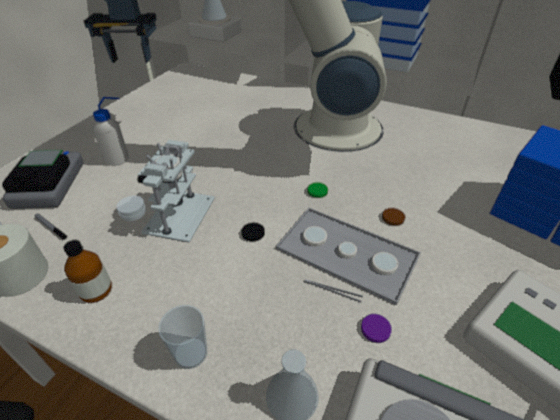

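View pics/top0.png

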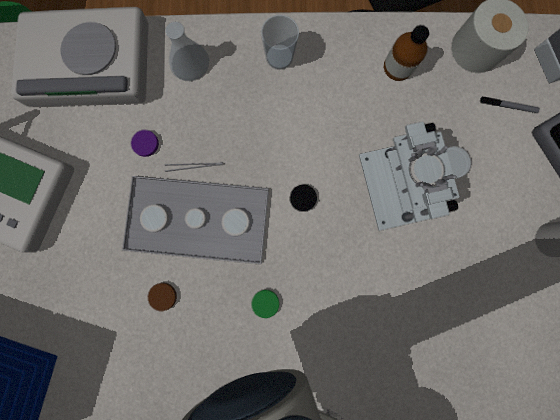

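Tray row in the top view: large discs at about (153,217) and (236,221), with the small one at (195,218). The black (303,197), green (266,303), brown (162,296) and purple (145,143) discs outside the tray are look-alikes, so I leave them. The magazine is around (415,180). Next I'll enlarge the tray and magazine.

Run:
```python
from h import *
c=cap("top");s=cap("scene")
big=np.zeros((600,800,3),np.uint8)
f=lambda im,u,v,w,h,k:cv2.resize(im[v:v+h,u:u+w],None,fx=k,fy=k,interpolation=cv2.INTER_CUBIC)
big[:360,:400]=f(c['color'],350,115,133,120,3)[:360,:399].repeat(1,1) if 0 else cv2.resize(c['color'][115:235,350:483],(400,360))
big[:360,400:]=cv2.resize(s['color'][130:250,110:243],(400,360))
big[360:,:400]=cv2.resize(c['color'][165:270,118:278],(400,240))
save(big,'crop1.png')
g=cv2.cvtColor(c['color'],cv2.COLOR_RGB2HSV);m=((g[...,2]>165)&(g[...,1]<60)).astype(np.uint8)
m2=np.zeros_like(m);m2[185:255,132:264]=m[185:255,132:264]
n,l,st,ce=cv2.connectedComponentsWithStats(m2)
for i in range(1,n):
    if st[i,4]>60: print(st[i],ce[i],onz(c,*ce[i],.015))
for p in[(361,153),(381,230),(134,177),(271,188),(264,263),(124,250)]: print(p,onz(c,*p,.008))
```

```text
(361, 153) [ 0.63171236 -0.13670835  0.008     ]
(381, 230) [ 0.47541147 -0.16971082  0.008     ]
(134, 177) [0.59088483 0.3220894  0.008     ]
(271, 188) [0.56323008 0.04646034 0.008     ]
(264, 263) [0.41530693 0.06263015 0.008     ]
(124, 250) [0.44491382 0.33886737 0.008     ]
```

View pics/crop1.png

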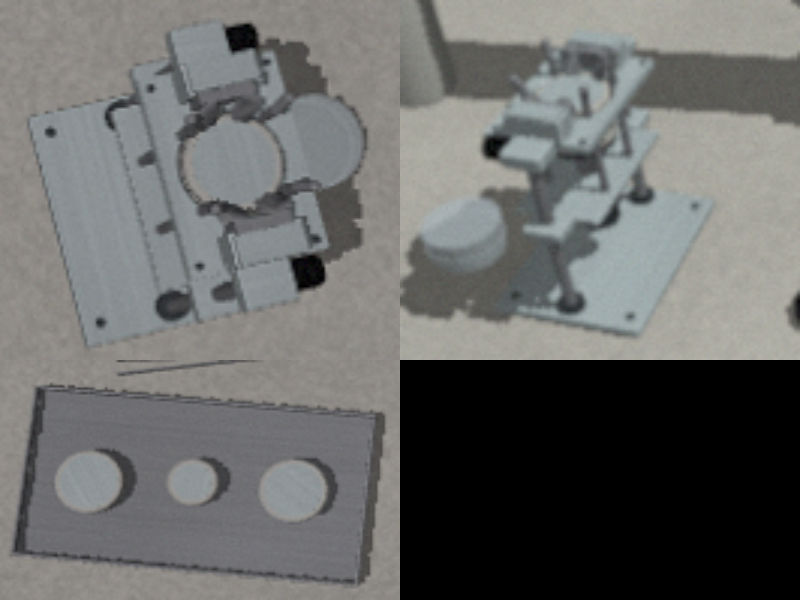

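The crop shows the tray's outer discs are the large white ones with aluminium covers at (153,218) and (235,222). The middle one (195,218) is clearly smaller. The magazine's top loaded cassette is at top-view pixel (428,169), and the dish stack beside it is separate. I'll take the right-hand large cassette first.

```bash
cat >> h.py <<'E'
from scipy.spatial.transform import Rotation as Ro
def go(p,yang=None):
    s=ctrl.state();R=Ro.from_quat(s['ee_rot']).as_matrix()
    ya=np.degrees(np.arctan2(R[1,1],R[0,1]))
    print('t',s['t'],'tcp',s['tcp_pos'].round(4),'yang',ya.round(2),'tilt',R[:,2].round(3),'shift',(R.T@(np.array(p)-s['tcp_pos'])).round(4),end=' ')
    if yang is not None:
        t=(-(yang-ya)+180)%360-180
        Rn=R@Ro.from_euler('z',t,degrees=True).as_matrix()
        print('turn',t.round(2),'shift after turn',(Rn.T@(np.array(p)-s['tcp_pos'])).round(4))
    print('F',s['force'].round(1),'w',s['grip_width'].round(4),'gf',s['grasp_force'])
E
python3 - <<'E'
from h import *
c=cap("top");s=cap("scene")
for p in[(153.2,217.9),(194.8,218.4),(235.2,222.3)]: print(p,onz(c,*p,.015).round(4))
for z in(.135,.145,.155,.165): print(z,onz(c,428.1,169,z).round(4), onz(s,110+170/3.0,130+95/3.0,z).round(4))
P=onz(c,235.2,222.3,.015)
go([P[0],P[1],.15],-5.7)
E
```

```text
(153.2, 217.9) [0.5069 0.2792 0.015 ]
(194.8, 218.4) [0.5045 0.1969 0.015 ]
(235.2, 222.3) [0.4955 0.1176 0.015 ]
0.135 [ 0.5706 -0.2194  0.135 ] [ 0.5407 -0.234   0.135 ]
0.145 [ 0.5685 -0.2153  0.145 ] [ 0.5513 -0.2232  0.145 ]
0.155 [ 0.5664 -0.2111  0.155 ] [ 0.5619 -0.2124  0.155 ]
0.165 [ 0.5644 -0.207   0.165 ] [ 0.5725 -0.2015  0.165 ]
t 0.3 tcp [ 0.2541 -0.5709  0.2137] yang -66.0 tilt [-0.  0. -1.] shift [ 0.5005 -0.5308  0.0639] turn -60.3 shift after turn [0.709  0.1718 0.0639]Traceback (most recent call last):
  File "<stdin>", line 6, in <module>
  File "h.py", line 28, in go
    print('F',s['force'].round(1),'w',s['grip_width'].round(4),'gf',s['grasp_force'])
                                      ^^^^^^^^^^^^^^^^^^^^^
AttributeError: 'float' object has no attribute 'round'
```

```bash
sed -i "s/s\['grip_width'\].round(4)/round(float(s['grip_width']),4)/" h.py
python3 -m inch '0 0 -0.014 -10.05 0.8; 0 0 -0.014 -10.05 0.8; 0 0 -0.014 -10.05 0.8; 0 0 -0.014 -10.05 0.8; 0 0 -0.014 -10.05 0.8; 0 0 -0.014 -10.05 0.8'
python3 -m inch '0.0591 0.0143 0 0 0.8; 0.0591 0.0143 0 0 0.8; 0.0591 0.0143 0 0 0.8; 0.0591 0.0143 0 0 0.8; 0.0591 0.0143 0 0 0.8; 0.0591 0.0143 0 0 0.8; 0.0591 0.0143 0 0 0.8; 0.0591 0.0143 0.03 0 0.8; 0.0591 0.0143 0.03 0 0.8; 0.0591 0.0143 0.03 0 0.8; 0.0591 0.0143 0.03 0 0.8; 0.0591 0.0143 0.02 0 0.8'
python3 - <<'E'
from h import *
go([.4955,.1176,.05],-5.7)
c=cap("wrist");save(c['color'],'w1.png')
T=c['camera_from_world'];print(-T[:3,:3].T@T[:3,3])
for p in[(.4955,.1176,.015),(.5045,.1969,.015)]:print(proj(c,p))
E
```

```text
t: 1.05
tcp_pos: [0.2541, -0.5709, 0.2983]
ee_rot: [0.739, 0.673, 0.0, -0.0]
force: [0.1, 0.2, 0.4]
grip_width: 0.0819
grasp_force: 0.0
t: 2.55
tcp_pos: [0.4888, 0.1002, 0.1667]
ee_rot: [0.741, 0.671, -0.0, -0.0]
force: [1.6, -0.7, 0.1]
grip_width: 0.0819
grasp_force: 0.0
t 2.55 tcp [0.4888 0.1002 0.1667] yang -5.71 tilt [-0. -0. -1.] shift [0.0181 0.005  0.1167] turn -0.01 shift after turn [0.0181 0.005  0.1167]
F [ 1.6 -0.7  0.1] w 0.0819 gf 0.0
[0.49729542 0.17929302 0.33597171]
[279.48675705 187.08744977]
[280.90726867 105.9630635 ]
```

View pics/w1.png

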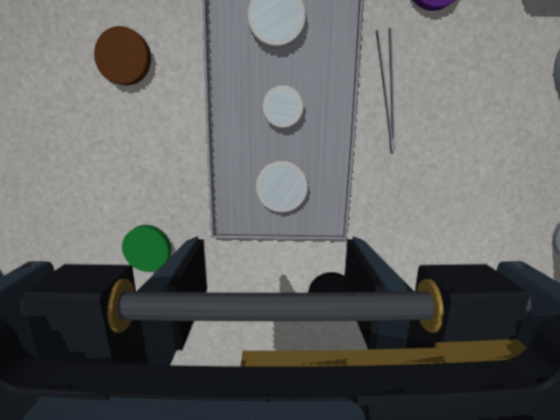

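The wrist view shows the near large cassette at (282,187), the small one at (283,106) and the far large one at (277,17). The black disc is half hidden at (330,285).

Run:
```python
from h import *
c=cap("wrist");g=cv2.cvtColor(c['color'],cv2.COLOR_RGB2HSV)
m=(g[...,2]>165).astype(np.uint8);m[:,:215]=0;m[:,343:]=0;m[235:]=0
n,l,st,ce=cv2.connectedComponentsWithStats(m)
P=None
for i in range(1,n):
    if st[i,4]>300:
        print(st[i],ce[i],onz(c,*ce[i],.015).round(4))
print(onz(c,282,187,.015));go(onz(c,282,187,.015)*[1,1,0]+[0,0,.005],-5.7)
```

```text
[ 250    0   52   49 2124] [275.50235405  22.6680791 ] [0.5074 0.2768 0.015 ]
[ 264   93   37   38 1101] [281.9818347  111.78019982] [0.5059 0.1972 0.015 ]
[ 258  168   47   48 1644] [280.75608273 191.37773723] [0.4974 0.1192 0.015 ]
[0.49912278 0.12363801 0.015     ]
t 2.65 tcp [0.489  0.1028 0.1659] yang -5.47 tilt [-0.002  0.001 -1.   ] shift [0.0216 0.0084 0.1609] turn 0.23 shift after turn [0.0216 0.0083 0.1609]
F [-0.5 -0.2  0.3] w 0.0822 gf 0.0
```

```bash
python3 -m inch '0.0086 0.0034 0.04 0 0.6; 0.0085 0.0034 0.04 0 0.6; 0 0 0.04 0 0.6; 0 0 0.026 0 0.6; 0 0 0.010 0 0.6; 0 0 0.005 0 0.6; 0 0 0 0 -1; 0 0 0 0 -1; 0 0 0 0 -1; 0 0 0 0 -1; 0 0 0 0 -1; 0 0 0 0 -1' 15; python3 -m inch '0 0 0 0 -1'; python3 -c "
from h import *
go([.566,-.2115,.21],-78.1)"
```

```text
t: 4.15
tcp_pos: [0.4976, 0.1147, 0.0075]
ee_rot: [0.741, 0.671, 0.001, 0.0]
force: [-1.4, -0.3, 8.9]
grip_width: 0.0533
grasp_force: 15.0
t: 4.28
tcp_pos: [0.4976, 0.1147, 0.0075]
ee_rot: [0.741, 0.671, 0.001, 0.0]
force: [-1.5, 0.0, 8.0]
grip_width: 0.0536
grasp_force: 15.0
t 4.275 tcp [0.4976 0.1147 0.0075] yang -5.7 tilt [ 0.001  0.    -1.   ] shift [-0.3178  0.1007 -0.2025] turn 72.4 shift after turn [-1.000e-04  3.334e-01 -2.025e-01]
F [-1.5  0.   8. ] w 0.0536 gf 15.003055930137634
```

```bash
python3 -m inch '0 0 0 0 0.4; 0 0 0 0 0.4; 0 0 -0.002 0 0.4; 0 0 0 0 0.4'
python3 - <<'E'
from h import *
c=cap("wrist");save(c['color'],'w2.png')
go([.4974,.1192,.008],-5.7)
for p in[(.4974,.1192,.015),(.4976,.1147,.015)]:print(proj(c,p))
E
```

```text
t: 4.78
tcp_pos: [0.4972, 0.1147, 0.0089]
ee_rot: [0.741, 0.671, 0.0, 0.0]
force: [0.4, -0.4, 0.2]
grip_width: 0.064
grasp_force: 0.0
t 4.825 tcp [0.4972 0.1147 0.0089] yang -5.7 tilt [ 0.  0. -1.] shift [ 0.0045 -0.0002  0.0009] turn -0.0 shift after turn [ 0.0045 -0.0002  0.0009]
F [-0.1  0.6  0.1] w 0.0638 gf 0.0
[273.70625774 263.90621104]
[274.85338062 271.1067654 ]
```

View pics/w2.png

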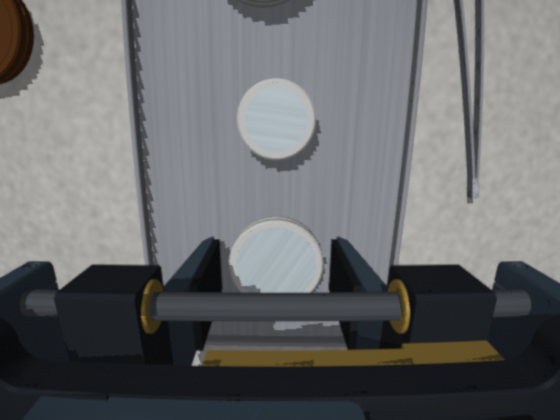

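```bash
python3 -m inch '0.0045 0 0.0 0 0.4; 0 0 0.001 0 0.4; 0 0 0 0 0.4; 0 0 0 0 -1; 0 0 0 0 -1; 0 0 0 0 -1; 0 0 0 0 -1' 15; python3 -c "
from h import *
go([.566,-.2115,.24],-78.1)"
```

```text
t: 5.7
tcp_pos: [0.4975, 0.1191, 0.0078]
ee_rot: [0.741, 0.671, -0.0, -0.0]
force: [0.1, -0.1, -0.6]
grip_width: 0.0532
grasp_force: 15.0
t 5.7 tcp [0.4975 0.1191 0.0078] yang -5.71 tilt [-0.  0. -1.] shift [-0.3222  0.101  -0.2322] turn 72.39 shift after turn [-0.0012  0.3376 -0.2322]
F [ 0.1 -0.1 -0.6] w 0.0532 gf 15.00004917383194
```

```bash
python3 -m inch '0 0 -0.04 0 -1; 0 0 -0.06 0 -1; 0 0 -0.06 0 -1; 0 0 -0.06 0 -1; 0 0 -0.0125 10.35 -1; 0 0 0 10.35 -1; 0 0 0 10.35 -1; 0 0 0 10.35 -1; 0 0 0 10.35 -1; 0 0 0 10.35 -1; 0 0 0 10.3 -1; 0 0 0 0 -1'
python3 -m inch '-0.0114 0.0422 0 0 -1; -0.0114 0.0422 0 0 -1; -0.0114 0.0422 0 0 -1; -0.0114 0.0422 0 0 -1; -0.0114 0.0422 0 0 -1; -0.0114 0.0422 0 0 -1; -0.0114 0.0422 0 0 -1; -0.0114 0.0422 0 0 -1; 0 0 0 0 -1; 0 0 0 0 -1; 0 0 0 0 -1'
python3 - <<'E'
from h import *
c=cap("wrist");np.save('w3.npy',c,allow_pickle=True);save(cv2.resize(c['color'],(800,600)),'w3.png')
go([.566,-.2115,.24],-78.1)
for z in(.004,.145,.155,.165,.182):print(proj(c,(.566,-.2115,z))*800/560)
E
```

```text
t: 7.2
tcp_pos: [0.4974, 0.1191, 0.2402]
ee_rot: [0.995, 0.104, -0.0, -0.0]
force: [-0.1, 0.1, 0.0]
grip_width: 0.0535
grasp_force: 15.0
t: 8.57
tcp_pos: [0.4779, -0.229, 0.2403]
ee_rot: [0.994, 0.105, -0.0, -0.0]
force: [0.4, -0.0, 0.4]
grip_width: 0.0532
grasp_force: 15.0
t 8.625 tcp [ 0.478  -0.2291  0.2403] yang -77.97 tilt [-0.  0. -1.] shift [0.0898 0.0012 0.0003] turn 0.13 shift after turn [0.0898 0.001  0.0003]
F [0.7 0.  0. ] w 0.0532 gf 14.99996468424797
[394.78842736 166.78980857]
[395.91896755 160.18719034]
[396.0471733 159.4387266]
[396.18596952 158.62850204]
[396.45022226 157.08611422]
```

View pics/w3.png

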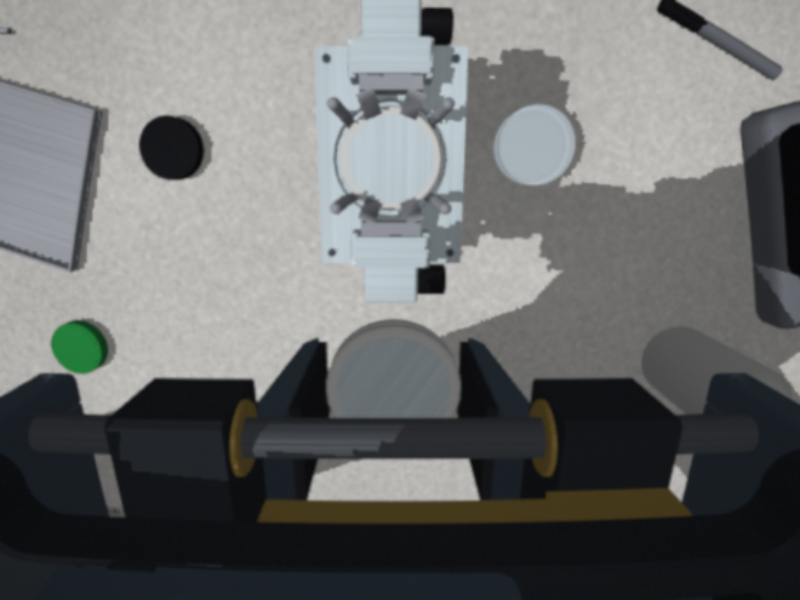

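The wrist view shows the magazine squarely. In the 800-px picture the top loaded cassette is at (391,157), and the base corners are (316,47), (468,46), (460,262) and (322,265). The rod tips are near (332,103), (450,102), (335,212) and (448,210). The held cassette is well centred between the fingers, at about u=394.

Run:
```python
from h import *
c=np.load('w3.npy',allow_pickle=True).item();k=.7;t=cap('top')
C=np.array([onz(c,u*k,v*k,.008) for u,v in[(316,47),(468,46),(460,262),(322,265)]])
print(C.round(4),C.mean(0)); e=C[0]-C[3]+C[1]-C[2];print('yaw',np.degrees(np.arctan2(e[1],e[0])),np.linalg.norm(e)/2)
print('tri',tri([ray(c,391*k,157*k),ray(t,428.1,169)]))
for z in(.14,.15,.16): print(z,onz(c,391*k,157*k,z).round(4),'diam',np.linalg.norm(onz(c,337*k,157*k,z)-onz(c,443*k,157*k,z)))
print('held diam',np.linalg.norm(onz(c,327*k,385*k,.247)-onz(c,460*k,385*k,.247)),onz(c,393.5*k,385*k,.247))
R=[onz(c,u*k,v*k,.182) for u,v in[(332,103),(450,102),(335,212),(448,210)]];print(np.round(R,4),np.mean(R,0))
```

```text
[[ 0.6454 -0.1291  0.008 ]
 [ 0.6719 -0.2495  0.008 ]
 [ 0.4977 -0.2862  0.008 ]
 [ 0.469  -0.1652  0.008 ]] [ 0.57100317 -0.20748089  0.008     ]
yaw 11.731067593638892 0.17901182555942993
tri [ 0.56591282 -0.20884586  0.16008417]
0.14 [ 0.5673 -0.2084  0.14  ] diam 0.0604911074398775
0.15 [ 0.5669 -0.2085  0.15  ] diam 0.05824668955925869
0.16 [ 0.5665 -0.2086  0.16  ] diam 0.05600227167863986
held diam 0.052561943039195494 [ 0.47911288 -0.22852901  0.247     ]
[[ 0.5838 -0.1767  0.182 ]
 [ 0.5958 -0.2308  0.182 ]
 [ 0.5342 -0.1872  0.182 ]
 [ 0.5468 -0.2417  0.182 ]] [ 0.5651417  -0.20911354  0.182     ]
```

```bash
python3 -m inch '0.03 -0.0005 0 0.2 -1; 0.03 -0.0005 0 0 -1; 0.03 -0.0004 0 0 -1; 0 0 0.02 0 -1; 0 0 0.02 0 -1; 0 0 0 0 -1; 0 0 0 0 -1'; python3 -c "
from h import *
go([.5657,-.209,.18],-78.2)"
```

```text
t: 9.55
tcp_pos: [0.5661, -0.2101, 0.2011]
ee_rot: [0.995, 0.102, 0.0, 0.0]
force: [-0.2, 0.0, -0.8]
grip_width: 0.053
grasp_force: 15.0
t 9.55 tcp [ 0.5661 -0.2101  0.2011] yang -78.27 tilt [ 0.001 -0.    -1.   ] shift [-0.0002 -0.0012  0.0211] turn -0.07 shift after turn [-0.0002 -0.0012  0.0211]
F [-0.2  0.  -0.8] w 0.053 gf 14.999943673610687
```

Run:
```python
from h import *
c=cap('scene');t=cap('top')
b=np.zeros((300,800,3),np.uint8);b[:,:400]=cv2.resize(c['color'][110:230,110:270],(400,300));b[:,400:]=cv2.resize(t['color'][110:230,350:510],(400,300));save(b,'s4.png')
```

```text
(no output)
```

View pics/s4.png

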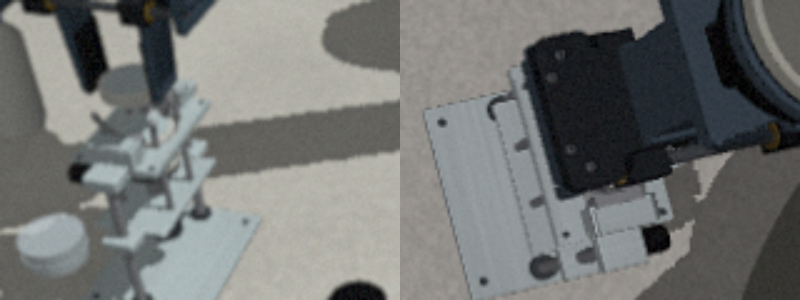

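The scene view shows the cassette held level over the rods and clear of the catches. I'll lower it slowly.

```bash
for i in 1; do python3 -m inch '0 -0.0012 0.003 0 -1; 0 0 0.003 0 -1; 0 0 0.003 0 -1; 0 0 0.002 0 -1; 0 0 0.002 0 -1; 0 0 0.002 0 -1; 0 0 0 0 -1'; done
python3 -m inch '0 0 0.002 0 -1; 0 0 0.002 0 -1; 0 0 0 0 -1'
```

```text
t: 10.52
tcp_pos: [0.5654, -0.2091, 0.1851]
ee_rot: [0.995, 0.102, -0.0, -0.0]
force: [-0.7, 1.1, -1.1]
grip_width: 0.0531
grasp_force: 15.0
t: 10.9
tcp_pos: [0.5654, -0.209, 0.1811]
ee_rot: [0.995, 0.102, -0.0, -0.0]
force: [0.3, 0.2, 0.7]
grip_width: 0.0531
grasp_force: 15.0
```

```bash
python3 -m inch '0 0 0.0015 0 -1; 0 0 0.0015 0 -1; 0 0 0 0 -1'
python3 -m inch '0 0 0.001 0 -1; 0 0 0.001 0 -1; 0 0 0 0 -1'
python3 -m inch '0 0 0.001 0 -1; 0 0 0.001 0 -1; 0 0 0 0 -1'
```

```text
t: 11.28
tcp_pos: [0.5657, -0.2092, 0.1784]
ee_rot: [0.995, 0.102, 0.0, 0.0]
force: [0.5, 0.8, 1.8]
grip_width: 0.0535
grasp_force: 15.0
t: 11.65
tcp_pos: [0.5657, -0.2091, 0.1764]
ee_rot: [0.995, 0.102, 0.0, 0.0]
force: [3.6, 1.6, 3.0]
grip_width: 0.0529
grasp_force: 15.0
t: 12.02
tcp_pos: [0.5656, -0.2091, 0.1742]
ee_rot: [0.995, 0.102, 0.0, 0.0]
force: [4.6, 1.1, 2.6]
grip_width: 0.0533
grasp_force: 15.0
```

```bash
python3 -m inch '0.0008 0 0 0 -1; 0 0 0 0 -1'
python3 -m inch '0 0 0.001 0 -1; 0 0 0.001 0 -1; 0 0 0 0 -1'
python3 -m inch '0 0 0.001 0 -1; 0 0 0.001 0 -1; 0 0 0 0 -1'
```

```text
t: 12.28
tcp_pos: [0.5662, -0.2089, 0.1742]
ee_rot: [0.995, 0.102, -0.0, -0.0]
force: [2.3, 0.4, 2.0]
grip_width: 0.0531
grasp_force: 15.0
t: 12.65
tcp_pos: [0.566, -0.209, 0.1722]
ee_rot: [0.995, 0.102, -0.0, 0.0]
force: [1.1, 0.2, 4.1]
grip_width: 0.0533
grasp_force: 15.0
t: 13.02
tcp_pos: [0.5661, -0.209, 0.1703]
ee_rot: [0.995, 0.102, -0.0, 0.0]
force: [0.3, 0.0, 5.2]
grip_width: 0.0532
grasp_force: 15.0
```

```bash
python3 -m inch '0 0 0 0 0.4; 0 0 0 0 0.4; 0 0 0 0 0.4; 0 0 -0.02 0 0.4; 0 0 -0.03 0 0.4; 0 0 -0.03 0 0.4; -0.06 0 0 0 0; -0.03 0 0 0 -1; 0 0 0 0 -1; 0 0 0 0 -1; 0 0 0 0 -1'
python3 - <<'E'
from h import *
c=cap("wrist");np.save('w5.npy',c,allow_pickle=True);s=cap('scene')
b=np.zeros((480,800,3),np.uint8);b[:,:500]=cv2.resize(c['color'][:240,180:430],(500,480));b[:240,500:]=cv2.resize(s['color'][120:240,110:260],(300,240));save(b,'w5.png')
go([.566,-.209,.2],-78.2)
E
```

```text
t: 14.4
tcp_pos: [0.4789, -0.2271, 0.2501]
ee_rot: [0.995, 0.102, 0.0, -0.0]
force: [0.7, -0.5, -0.8]
grip_width: 0.0171
grasp_force: 0.0
t 14.5 tcp [ 0.4787 -0.227   0.2501] yang -78.27 tilt [-0.  0. -1.] shift [0.0891 0.0001 0.0501] turn -0.07 shift after turn [0.0891 0.0002 0.0501]
F [ 0.4 -1.  -0.6] w 0.0087 gf 0.0
```

View pics/w5.png

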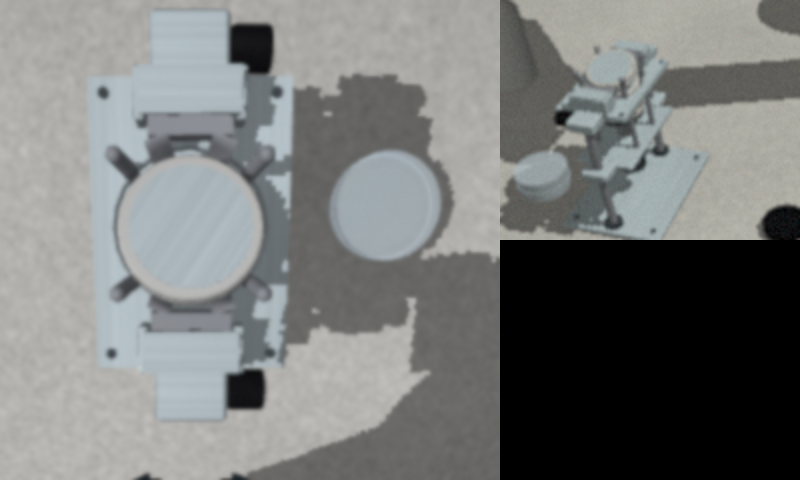

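The first cassette sits level between the rods, crop centre about (190,227). The bare rod tips stand out at all four corners. Now I'll press with closed fingers.

```bash
python3 -m inch '0.045 0 0 0 -1; 0.0441 0.0001 0 0 -1; 0 0 0.03 0 -1; 0 0 0.02 0 -1; 0 0 0.012 0 -1; 0 0 0 0 -1'
python3 -m inch '0 0 0.0015 0 -1; 0 0 0.0015 0 -1; 0 0 0.0015 0 -1; 0 0 0.0015 0 -1; 0 0 0.0015 0 -1'
python3 -m inch '0 0 0.0015 0 -1; 0 0 0.0015 0 -1'
```

```text
t: 15.25
tcp_pos: [0.5652, -0.209, 0.1877]
ee_rot: [0.995, 0.102, -0.001, -0.0]
force: [-0.1, 0.0, 0.2]
grip_width: 0.0007
grasp_force: 0.0
t: 15.88
tcp_pos: [0.5657, -0.2094, 0.1812]
ee_rot: [0.995, 0.102, 0.0, 0.0]
force: [-1.2, 1.0, 5.7]
grip_width: 0.0009
grasp_force: 2.5
t: 16.12
tcp_pos: [0.5657, -0.2093, 0.1782]
ee_rot: [0.995, 0.102, 0.0, 0.0]
force: [0.2, 0.5, 6.6]
grip_width: 0.0004
grasp_force: 3.0
```

```bash
python3 -m inch '0 0 0.0015 0 -1; 0 0 0.0015 0 -1; 0 0 0.0015 0 -1; 0 0 0.0015 0 -1'
python3 -m inch '0 0 0.0015 0 -1; 0 0 0.0015 0 -1; 0 0 0.0015 0 -1'
python3 -m inch '0 0 0.0015 0 -1; 0 0 0.0015 0 -1; 0 0 0.0015 0 -1'
```

```text
t: 16.62
tcp_pos: [0.5656, -0.2093, 0.172]
ee_rot: [0.995, 0.102, 0.0, 0.0]
force: [-0.9, 0.4, 6.6]
grip_width: 0.0006
grasp_force: 3.6
t: 17.0
tcp_pos: [0.5656, -0.2093, 0.1676]
ee_rot: [0.995, 0.102, 0.0, 0.0]
force: [-1.6, 0.6, 6.6]
grip_width: 0.0005
grasp_force: 3.7
t: 17.38
tcp_pos: [0.5656, -0.2093, 0.1631]
ee_rot: [0.995, 0.102, 0.0, 0.0]
force: [-1.1, 0.7, 8.2]
grip_width: 0.0006
grasp_force: 4.0
```

```bash
python3 -m inch '0 0 0.0015 0 -1; 0 0 0.0015 0 -1'
python3 -m inch '0 0 0.0015 0 -1'
python3 -m inch '0 0 0.0015 0 -1'
```

```text
t: 17.62
tcp_pos: [0.5655, -0.2093, 0.16]
ee_rot: [0.995, 0.102, 0.0, 0.0]
force: [-0.3, -0.1, 4.5]
grip_width: 0.0008
grasp_force: 2.4
t: 17.75
tcp_pos: [0.5655, -0.2093, 0.1584]
ee_rot: [0.995, 0.102, 0.0, 0.0]
force: [-1.7, -1.1, 5.4]
grip_width: 0.0008
grasp_force: 2.5
t: 17.88
tcp_pos: [0.5655, -0.2093, 0.1568]
ee_rot: [0.995, 0.102, 0.0, 0.0]
force: [-0.7, -1.2, 4.7]
grip_width: 0.0011
grasp_force: 2.6
```

```bash
python3 -m inch '0 0 -0.0015 0 -1; 0 0 0 0 -1'
python3 -m inch '0 0 -0.001 0 -1'
python3 -m inch '0 0 -0.001 0 -1'
python3 -m inch '0 0 -0.001 0 -1'
python3 -m inch '0 0 -0.001 0 -1'
python3 -m inch '0 0 -0.004 0 -1; 0 0 -0.04 0 -1; 0 0 -0.04 0 -1; 0 0 0 0 0; 0 0 0 0 0.6'; python3 -c "
from h import *
go([.5074,.278,.24],-5.7)"
```

```text
t: 18.12
tcp_pos: [0.5655, -0.2093, 0.1585]
ee_rot: [0.995, 0.102, 0.0, 0.0]
force: [-0.2, -0.1, 4.8]
grip_width: 0.0004
grasp_force: 2.4
t: 18.25
tcp_pos: [0.5655, -0.2093, 0.1594]
ee_rot: [0.995, 0.102, 0.0, 0.0]
force: [-0.0, -0.6, 5.1]
grip_width: 0.0006
grasp_force: 2.4
t: 18.38
tcp_pos: [0.5655, -0.2092, 0.1604]
ee_rot: [0.995, 0.102, 0.0, 0.0]
force: [-0.4, 0.2, 4.4]
grip_width: 0.0005
grasp_force: 2.3
t: 18.5
tcp_pos: [0.5654, -0.2092, 0.1613]
ee_rot: [0.995, 0.102, -0.0, -0.0]
force: [-0.5, 0.3, -0.8]
grip_width: 0.0009
grasp_force: 0.0
t: 18.62
tcp_pos: [0.5651, -0.2091, 0.162]
ee_rot: [0.995, 0.102, -0.0, -0.0]
force: [-0.6, 0.6, 0.4]
grip_width: 0.0006
grasp_force: 0.0
t: 19.25
tcp_pos: [0.565, -0.209, 0.2457]
ee_rot: [0.995, 0.102, -0.0, -0.0]
force: [0.4, -0.4, -0.4]
grip_width: 0.0179
grasp_force: 0.0
t 19.25 tcp [ 0.565  -0.209   0.2457] yang -78.31 tilt [-0.001  0.    -1.   ] shift [ 0.0423 -0.4886  0.006 ] turn -72.61 shift after turn [ 0.4789 -0.1057  0.006 ]
F [ 0.4 -0.4 -0.4] w 0.0179 gf 0.0
```

```bash
python3 -m inch '0 0 0 -10.37 0.6; 0 0 0 -10.37 0.6; 0 0 0 -10.37 0.6; 0 0 0 -10.37 0.6; 0 0 0 -10.37 0.6; 0 0 0 -10.37 0.6; 0 0 0 -10.37 0.6; 0 0 0 0 0.6'
python3 -m inch '0.055 -0.0132 0 0 0.6; 0.055 -0.0132 0 0 0.6; 0.055 -0.0132 0 0 0.6; 0.055 -0.0132 0 0 0.6; 0.055 -0.0132 0.02 0 0.6; 0.055 -0.0132 0.02 0 0.6; 0.055 -0.0132 0.02 0 0.6; 0.054 -0.0133 0.02 0 0.6; 0 0 0 0 0.6; 0 0 0 0 0.6; 0 0 0 0 0.6'
python3 - <<'E'
from h import *
c=cap("wrist");g=cv2.cvtColor(c['color'],cv2.COLOR_RGB2HSV)
a=proj(c,(.5072,.278,.015));print('exp',a)
m=(g[...,2]>165).astype(np.uint8);y,x=np.mgrid[:420,:560];m[(x-a[0])**2+(y-a[1])**2>42**2]=0
n,l,st,ce=cv2.connectedComponentsWithStats(m)
for i in range(1,n):
    if st[i,4]>300:
        P=onz(c,*ce[i],.015);print(st[i],ce[i],P.round(4));go([P[0],P[1],.0078],-5.7)
E
```

```text
t: 20.25
tcp_pos: [0.5648, -0.209, 0.245]
ee_rot: [0.742, 0.671, -0.0, -0.001]
force: [0.4, -0.3, -0.6]
grip_width: 0.0726
grasp_force: 0.0
t: 21.62
tcp_pos: [0.5043, 0.2372, 0.1665]
ee_rot: [0.742, 0.67, 0.0, 0.0]
force: [-0.3, -0.4, -1.3]
grip_width: 0.0729
grasp_force: 0.0
exp [273.23877059 164.82288506]
[ 249  138   50   50 2000] [273.6925 162.58  ] [0.5079 0.2802 0.015 ]
t 21.675 tcp [0.5044 0.2371 0.1666] yang -5.87 tilt [ 0.  0. -1.] shift [ 0.0432 -0.001   0.1588] turn -0.17 shift after turn [ 0.0432 -0.0009  0.1588]
F [ 0.  -0.5  0.1] w 0.0728 gf 0.0
```

```bash
python3 -m inch '0.021 -0.0004 0.04 0 0.5; 0.0215 -0.0004 0.04 0 0.5; 0 0 0.04 0 0.5; 0 0 0.026 0 0.5; 0 0 0.0095 0 0.5; 0 0 0.0033 0 0.5; 0 0 0 0 0.5; 0 0 0 0 0.5'
python3 - <<'E'
from h import *
go([.5079,.2797,.0078],-5.7)
c=cap("wrist");np.save('w6.npy',c,allow_pickle=True);save(c['color'],'w6.png');print(proj(c,(.5079,.2797,.015)))
E
```

```text
t: 22.68
tcp_pos: [0.508, 0.2806, 0.0084]
ee_rot: [0.742, 0.671, 0.001, 0.0]
force: [-0.1, 0.5, -0.4]
grip_width: 0.0686
grasp_force: 0.0
t 22.675 tcp [0.508  0.2806 0.0084] yang -5.72 tilt [ 0.001  0.001 -1.   ] shift [-0.0009  0.      0.0006] turn -0.02 shift after turn [-0.0009  0.      0.0006]
F [-0.1  0.5 -0.4] w 0.0686 gf 0.0
[274.22790737 273.09445432]
```

View pics/w6.png

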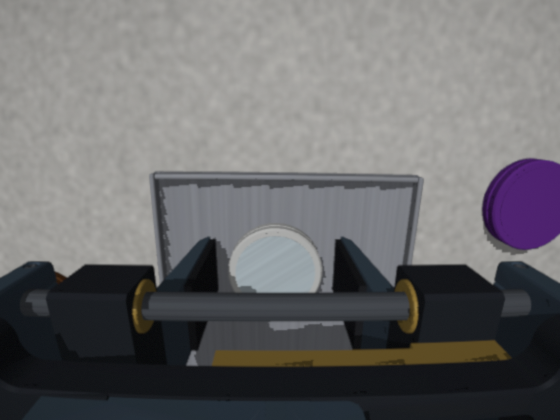

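The far large cassette is centred between the open fingers at about (276,273), as predicted. I'll grip it and carry it over.

```bash
python3 -m inch '-0.0008 0 0.0005 0 -1; 0 0 0 0 -1; 0 0 0 0 -1; 0 0 0 0 -1; 0 0 0 0 -1; 0 0 0 0 -1' 15
python3 -m inch '0 0 -0.04 0 -1; 0 0 -0.06 0 -1; 0 0 -0.06 0 -1; 0 0 -0.06 0 -1; 0 0 -0.0125 10.35 -1; 0 0 0 10.35 -1; 0 0 0 10.35 -1; 0 0 0 10.35 -1; 0 0 0 10.35 -1; 0 0 0 10.35 -1; 0 0 0 10.3 -1; 0 0 0 0 -1'
python3 -c "
from h import *
go([.5661,-.209,.24],-78.2)"
```

```text
t: 23.48
tcp_pos: [0.5074, 0.2797, 0.0071]
ee_rot: [0.741, 0.671, 0.0, 0.0]
force: [-0.4, -0.6, 5.7]
grip_width: 0.0533
grasp_force: 15.0
t: 24.98
tcp_pos: [0.5072, 0.2797, 0.2393]
ee_rot: [0.995, 0.104, -0.0, 0.0]
force: [-0.1, -0.4, 0.1]
grip_width: 0.0535
grasp_force: 15.0
t 24.975 tcp [0.5072 0.2797 0.2393] yang -78.06 tilt [-0. -0. -1.] shift [-0.0434  0.4903 -0.0007] turn 0.14 shift after turn [-0.0422  0.4904 -0.0007]
F [-0.1 -0.4  0.1] w 0.0535 gf 15.001249015331268
```

```bash
python3 -m inch '-0.0132 0.049 0 0.14 -1; -0.0132 0.049 0 0 -1; -0.0132 0.049 0 0 -1; -0.0132 0.049 0 0 -1; -0.0132 0.049 0 0 -1; -0.0132 0.049 0 0 -1; -0.0132 0.049 0 0 -1; -0.0132 0.049 0 0 -1; -0.0132 0.049 0 0 -1; -0.0134 0.0494 0 0 -1; 0 0 0 0 -1; 0 0 0 0 -1'
python3 - <<'E'
from h import *
c=cap("wrist");save(cv2.resize(c['color'],(800,600)),'w7.png')
go([.5661,-.209,.24],-78.2)
E
```

```text
t: 26.48
tcp_pos: [0.4776, -0.2271, 0.2393]
ee_rot: [0.995, 0.104, -0.0, -0.0]
force: [-0.7, -0.4, -0.8]
grip_width: 0.0534
grasp_force: 15.0
t 26.525 tcp [ 0.4777 -0.2266  0.2394] yang -78.1 tilt [-0.  0. -1.] shift [ 0.0901  0.001  -0.0007] turn 0.1 shift after turn [ 0.0901  0.0008 -0.0007]
F [ 0.6  0.2 -0.1] w 0.0534 gf 14.999956637620926
```

View pics/w7.png

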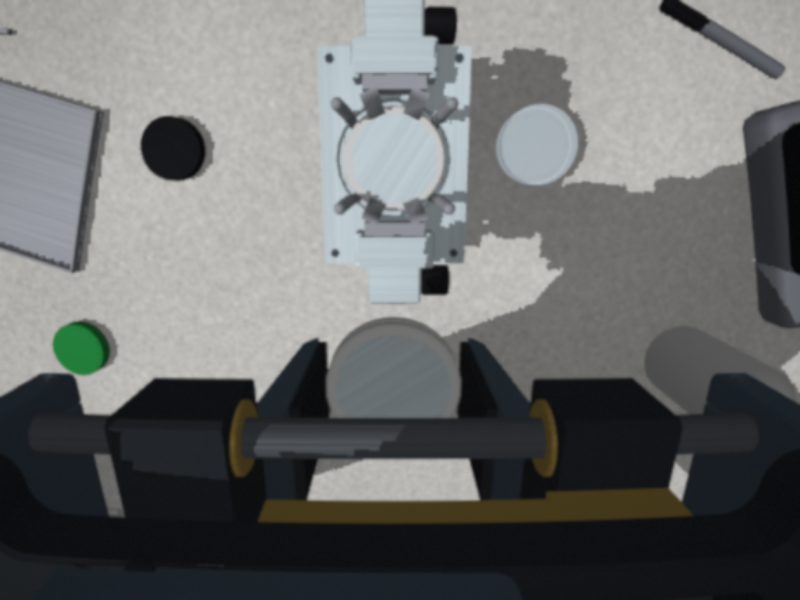

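The first cassette is caught below the catches, at (393,157). The second is held centred at (394,385).

```bash
python3 -m inch '0.03 0.0003 0 0.1 -1; 0.03 0.0003 0 0 -1; 0.0297 0.0002 0 0 -1; 0 0 0.02 0 -1; 0 0 0.02 0 -1; 0 0 0.01 0 -1; 0 0 0 0 -1; 0 0 0 0 -1'
python3 -m inch '0 0 0.002 0 -1; 0 0 0.002 0 -1; 0 0 0.002 0 -1; 0 0 0.002 0 -1; 0 0 0 0 -1'
python3 -m inch '0 0 0.0015 0 -1; 0 0 0.0015 0 -1; 0 0 0 0 -1'
```

```text
t: 27.52
tcp_pos: [0.5662, -0.2099, 0.1903]
ee_rot: [0.995, 0.102, 0.0, 0.0]
force: [0.6, -0.1, -0.6]
grip_width: 0.0531
grasp_force: 15.0
t: 28.15
tcp_pos: [0.5657, -0.2099, 0.1813]
ee_rot: [0.995, 0.101, -0.0, -0.0]
force: [-0.9, 0.1, -0.7]
grip_width: 0.0531
grasp_force: 15.0
t: 28.52
tcp_pos: [0.5658, -0.2099, 0.1783]
ee_rot: [0.995, 0.101, -0.0, -0.0]
force: [-0.3, 0.1, -0.8]
grip_width: 0.0532
grasp_force: 15.0
```

```bash
python3 -m inch '0 -0.0008 0.0015 0 -1; 0 0 0.0015 0 -1; 0 0 0 0 -1'
python3 -m inch '0 0 0.0015 0 -1; 0 0 0.0015 0 -1; 0 0 0 0 -1'
python3 -m inch '0 0 0.001 0 -1; 0 0 0.001 0 -1; 0 0 0 0 -1'
```

```text
t: 28.9
tcp_pos: [0.5659, -0.2091, 0.1755]
ee_rot: [0.995, 0.101, 0.0, 0.0]
force: [0.0, 0.5, 1.5]
grip_width: 0.0535
grasp_force: 15.0
t: 29.28
tcp_pos: [0.5658, -0.2093, 0.1726]
ee_rot: [0.995, 0.101, 0.0, 0.0]
force: [1.0, 1.5, 4.0]
grip_width: 0.0532
grasp_force: 15.0
t: 29.65
tcp_pos: [0.5659, -0.2093, 0.1708]
ee_rot: [0.995, 0.101, 0.0, 0.0]
force: [0.4, 1.4, 6.4]
grip_width: 0.0529
grasp_force: 15.0
```

Same resting force as the first one. I'll release, close and press.

```bash
python3 -m inch '0 0 0 0 0.4; 0 0 0 0 0.4; 0 0 0 0 0.4; 0 0 -0.02 0 0.4; 0 0 -0.03 0 0.4; 0 0 -0.02 0 0; -0.06 0 0 0 -1; -0.03 0 0 0 -1; 0 0 0 0 -1; 0 0 0 0 -1; 0 0 0 0 -1'
python3 - <<'E'
from h import *
c=cap("wrist");np.save('w8.npy',c,allow_pickle=True)
b=np.load('w5.npy',allow_pickle=True).item()
def cen(c):
    g=cv2.cvtColor(c['color'],cv2.COLOR_RGB2GRAY)[70:160,225:330];h=cv2.HoughCircles(cv2.resize(g,None,fx=3,fy=3),cv2.HOUGH_GRADIENT,1,300,param1=80,param2=20,minRadius=90,maxRadius=130)
    u,v,r=h[0,0]/3;u+=225;v+=70;return u,v,r,onz(c,u,v,.183).round(4)
print('first',cen(b),'second',cen(c))
go([.566,-.209,.19],-78.2)
E
```

```text
t: 31.02
tcp_pos: [0.4783, -0.2273, 0.2403]
ee_rot: [0.995, 0.102, 0.0, 0.0]
force: [-0.2, 0.2, 0.1]
grip_width: 0.0068
grasp_force: 0.0
first (np.float32(273.83334), np.float32(113.5), np.float32(37.266666), array([ 0.5646, -0.2079,  0.183 ])) second (np.float32(273.83334), np.float32(111.16667), np.float32(39.033333), array([ 0.5652, -0.208 ,  0.183 ]))
t 31.075 tcp [ 0.4782 -0.2272  0.2403] yang -78.32 tilt [ 0.  0. -1.] shift [ 0.0897 -0.0001  0.0503] turn -0.12 shift after turn [0.0897 0.0001 0.0503]
F [-0.4 -0.2 -0.5] w 0.0029 gf 0.0
```

The second cassette sits in the same place as the first did, within 1 mm. Pressing.

```bash
python3 -m inch '0.045 0 0 0 -1; 0.0447 0 0 0 -1; 0 0 0.03 0 -1; 0 0 0.015 0 -1; 0 0 0.007 0 -1; 0 0 0 0 -1'
python3 -m inch '0 0 0.0015 0 -1; 0 0 0.0015 0 -1; 0 0 0.0015 0 -1; 0 0 0.0015 0 -1'
python3 -m inch '0 0 0.0015 0 -1; 0 0 0.0015 0 -1; 0 0 0.0015 0 -1'
python3 -m inch '0 0 0.0015 0 -1; 0 0 0.0015 0 -1; 0 0 0.0015 0 -1'
```

```text
t: 31.82
tcp_pos: [0.5651, -0.2094, 0.1886]
ee_rot: [0.995, 0.101, -0.0, -0.0]
force: [-0.4, 0.8, -0.2]
grip_width: 0.0005
grasp_force: 0.0
t: 32.33
tcp_pos: [0.5654, -0.2093, 0.1825]
ee_rot: [0.995, 0.101, 0.0, 0.0]
force: [-0.2, 0.0, -0.3]
grip_width: 0.0006
grasp_force: 0.0
t: 32.7
tcp_pos: [0.5658, -0.2094, 0.1785]
ee_rot: [0.995, 0.101, 0.001, 0.0]
force: [-1.0, 1.6, 10.3]
grip_width: 0.0004
grasp_force: 5.2
t: 33.08
tcp_pos: [0.5658, -0.2093, 0.174]
ee_rot: [0.995, 0.101, 0.001, 0.0]
force: [-0.7, -0.4, 0.5]
grip_width: 0.0003
grasp_force: 0.0
```

```bash
python3 -m inch '0 0 0.0015 0 -1; 0 0 0.0015 0 -1'
python3 -m inch '0 0 0.0015 0 -1; 0 0 0.0015 0 -1'
```

```text
t: 33.33
tcp_pos: [0.5658, -0.2093, 0.1709]
ee_rot: [0.995, 0.101, 0.0, 0.0]
force: [-0.3, 0.5, 8.9]
grip_width: 0.0003
grasp_force: 4.1
t: 33.58
tcp_pos: [0.5658, -0.2093, 0.1679]
ee_rot: [0.995, 0.101, 0.0, 0.0]
force: [-0.5, 1.0, 9.2]
grip_width: 0.0002
grasp_force: 4.2
```

```bash
python3 -m inch '0 0 0.0015 0 -1; 0 0 0.0015 0 -1'
python3 -m inch '0 0 0.0015 0 -1'
python3 -m inch '0 0 0.0012 0 -1'
```

```text
t: 33.83
tcp_pos: [0.5658, -0.2093, 0.1649]
ee_rot: [0.995, 0.101, 0.001, 0.0]
force: [-1.2, 2.4, 8.6]
grip_width: 0.0005
grasp_force: 4.5
t: 33.95
tcp_pos: [0.5658, -0.2093, 0.1634]
ee_rot: [0.995, 0.101, 0.001, 0.0]
force: [0.5, 1.8, 9.2]
grip_width: 0.0004
grasp_force: 4.5
t: 34.08
tcp_pos: [0.5658, -0.2094, 0.1622]
ee_rot: [0.995, 0.101, 0.001, 0.0]
force: [0.3, 0.7, 8.6]
grip_width: 0.0004
grasp_force: 4.3
```

```bash
python3 -m inch '0 0 0.0012 0 -1'
python3 -m inch '0 0 0.0008 0 -1'
```

```text
t: 34.2
tcp_pos: [0.5657, -0.2094, 0.161]
ee_rot: [0.995, 0.101, 0.0, 0.0]
force: [-1.0, 0.2, 5.6]
grip_width: 0.0
grasp_force: 2.9
t: 34.33
tcp_pos: [0.5657, -0.2094, 0.16]
ee_rot: [0.995, 0.101, 0.0, 0.0]
force: [0.9, 0.4, 6.4]
grip_width: 0.0001
grasp_force: 3.0
```

```bash
python3 -m inch '0 0 0.0006 0 -1; 0 0 0 0 -1'
python3 -m inch '0 0 -0.001 0 -1; 0 0 0 0 -1'
python3 -m inch '0 0 -0.001 0 -1; 0 0 0 0 -1'
python3 -m inch '0 0 -0.001 0 -1; 0 0 0 0 -1'
python3 -m inch '0 0 -0.03 0 -1; 0 0 -0.05 0 -1; -0.06 0 0 0 -1; -0.03 0 0 0 -1; 0 0 0 0 -1; 0 0 0 0 -1'
python3 - <<'E'
from h import *
c=cap("wrist");s=cap('scene');go([.566,-.209,.2],-78.2)
b=np.zeros((480,800,3),np.uint8);b[:,:500]=cv2.resize(c['color'][:240,180:430],(500,480));b[:240,500:]=cv2.resize(s['color'][120:240,110:260],(300,240));save(b,'w9.png')
E
```

```text
t: 34.58
tcp_pos: [0.5658, -0.2094, 0.1595]
ee_rot: [0.995, 0.101, 0.0, 0.0]
force: [-0.0, 0.5, 6.3]
grip_width: 0.0002
grasp_force: 3.0
t: 34.83
tcp_pos: [0.5658, -0.2094, 0.1605]
ee_rot: [0.995, 0.101, 0.0, 0.0]
force: [1.2, -0.2, 5.1]
grip_width: 0.0005
grasp_force: 2.9
t: 35.08
tcp_pos: [0.5654, -0.2093, 0.1612]
ee_rot: [0.995, 0.101, 0.0, 0.0]
force: [-0.3, -0.4, 4.2]
grip_width: 0.0006
grasp_force: 1.9
t: 35.33
tcp_pos: [0.5653, -0.2092, 0.1621]
ee_rot: [0.995, 0.101, -0.0, -0.0]
force: [-0.7, -0.7, -0.7]
grip_width: 0.0007
grasp_force: 0.0
t: 36.08
tcp_pos: [0.4777, -0.2275, 0.2423]
ee_rot: [0.995, 0.101, 0.0, 0.0]
force: [0.5, 0.2, 1.0]
grip_width: 0.0004
grasp_force: 0.0
t 36.175 tcp [ 0.478  -0.2273  0.242 ] yang -78.33 tilt [ 0.  0. -1.] shift [ 0.0899 -0.0001  0.042 ] turn -0.13 shift after turn [0.0899 0.0001 0.042 ]
F [ 0.9 -0.3 -0.3] w 0.0006 gf 0.0
```

View pics/w9.png

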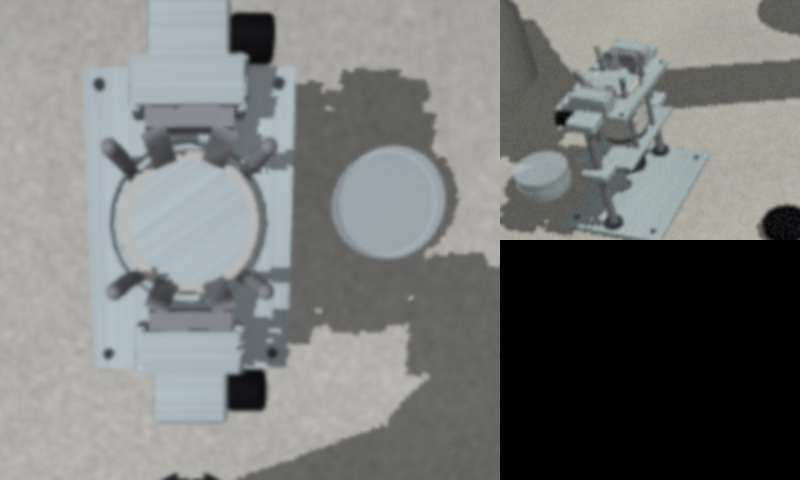

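The second cassette lies below both catches at (188,222), with the catch tips over its rim at top and bottom. The arm is clear, so I'm handing in.

```bash
python3 -c "
from rig import ctrl
print(ctrl.job_done())"
```

```text
the job is handed in; nothing more can be done
None
```

I pressed both large cassettes into the magazine, and by force reading and the last picture both are held under the catches; the job was handed in at about 36 s, but the hand-in returned no verdict.

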